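# Snap the chip stacking tube into its sprung dock

## Robot

A 7-joint arm with a two-finger parallel gripper is mounted at the origin on the work surface. World frame = base frame: x ahead of the robot, y to its left, z up, the work surface at z = 0. Lengths are in mm, angles in rad, forces in N, time in s.
With the tool pointing down it reaches from about 400 to 900 mm from the base axis. Payload 5.5 kg.
Tool frame: the origin (TCP) lies where the fingers leave the gripper's body, on its centre line; the fingertips stand arm.finger_overhang ahead of it and the grasp point (between the pads) lies 47 mm ahead of it (arm.finger_overhang is the distance from the TCP to the fingertips, in mm); z points along the fingers, y is the line along which they close (so a half turn about z gives the same grasp; the last joint's range is limited). The gripper opens to 92 mm and grips with 3 to 60 N. Pads are 19 mm wide; open, the fingers measure 130 mm over their backs; the gripper's body (75 mm by 190 mm) begins 47 mm behind the grasp point.
Start: joints at [1.536, 0.501, -0.427, 1.55, 0.221, 1.138, -0.21], TCP at [190.752, -621.379, 292.229] pointing down, gripper open.
Joint ranges: [-2.88, 2.88], [-0.31, 2.03], [-1.54, 1.56], [0.2, 2.42], [-1.41, 4.55], [0.19, 2.02], [-2.57, 2.57]. Speed limits (rad/s): [2.57, 2.57, 3.14, 3.14, 3.14, 3.14, 3.14].

## Interface

Orientations are given as a unit quaternion [x, y, z, w].
In Python, from bench import arm gives the robot as it stands. The module is installed in compiled form; this text tells all that it offers.
- The arm moves only by the shell command python3 -m crank 'ROWS' [FORCE]. ROWS is rows parted by semicolons, their numbers by spaces, 1 to 5 of them, each of 7 numbers: dx, dy, dz in mm, then a rotation vector rx, ry, rz in rad, then the finger opening in mm; each row shifts and turns the commanded pose from where the row before left it, along the tool's axes as they then stand; what a row does not reach is not made up. A row lasts 1/8 s, in which the tool goes at most 62.5 mm and 0.188 rad, less where a joint would pass 70% of its speed; a pose out of reach is approached as far as the arm can. The fingers move at their own pace and stop on an object; FORCE is the grip in N (left out, the last holds). Time passes only in rows, so rows that do not move let the fingers close. It prints the time, the measured TCP pose, the force, the opening and the grip force at its end.
- arm.get_obs(): the state, without advancing time (a new reading comes with each control period).
- arm.camera(name): name is "scene" or "top"; returns a dict with "img" (480x640x3 uint8, blue, green, red), "mtx" (3x3 intrinsics, pixels), "xyz" and "orientation" of the camera in the world. Camera axes: x right, y up, looking along -z (the intrinsics and any distortion apply to the point x, -y, -z); pixel columns grow to the right and rows downward; lengths in mm; the calibration is good to about 2 mm. A picture is of the moment at which its call begins. There is no depth.
- arm.job_done(): hands the job in; it is judged then, once.
Trained networks look in a picture, given as the dict that the camera call returned (one of the last four; its "shot" number tells which), for a name from the list of things; names that differ only in an ending like _2 or _b are one class to them, and where a whole thing is asked for, a point or a joint stands for the part that bears it (a point fixed in the world has none). Each returns a list of dicts, best first, with "conf" (0 to 1); they miss things now and then, are a little off and sometimes report something else, mostly with a low value. They report only what shows in the picture. A call takes as long as a camera call. They do not tell look-alikes from the thing itself.
- arm.masks_of(picture, thing): "region" (480x640 bool, what is visible of it) and "position" ([column, row] in pixels, amid what is visible of it).
The state is a dict: "clock": time; "joint_positions": joint angles; "dq": joint speeds; "effort": joint torques, N m; "eef_pos": TCP position; "eef_rot": TCP orientation; "contact_force": force on the tool from outside, world axes, zero at the start; "wrist_torque": the same for the moment, N m; "gripper_width": finger opening in mm; "gripper_force": force on a finger pad.
Only numpy, scipy, OpenCV 4.12 (cv2) and the standard library are available. Lean on these libraries where they do the work, as an engineer would, in place of code of your own. Each camera call takes 0.05 s, during which the arm holds its last target. There are 200 camera calls.

## Task

Take the aluminium stacking tube off its black rest and press it down, level, into the spring fingers of the dock until both pairs snap around it, then slide it along in the fingers, under the little hood, until its end is fully home against the end stop, and let go. The dock floats on springs and sinks under your push, so press by feel until the snap, and gently: never ram the carriage onto its bottom stop or jam the tube hard against the end stop. Do not disturb the stack of chips or the brass dolly standing between the things.

Things in the scene. Friction and masses are not known exactly. Their poses are not given: they have to be found in the camera images.
- tube: Plain aluminium stacking tube, round, 44 mm diameter, 180 mm long, about 250 g, both ends alike, lying level in two vee notches of a low black rest (foot 64 x 140 mm). Origin at the tube's middle on its axis (42 mm above the table at the start); y runs along the tube. The notches support it 51 to 65 mm either side of the middle; the middle is free for gripping from above.
- carriage: Sprung steel carriage of the dock: a 46 mm beam along y (top at z = -32 mm) with rubber vee seats, spring fingers, and an end stop at +y. Origin: where the tube's middle lies when fully home (134 mm above the table, unloaded); y along the tube, z up. The carriage rides on springs and sinks some centimetres under a push; origin below 92 mm is jammed on its bottom stop.
- carriage_lips (a point): Point 11 mm above the carriage origin, at lip height. Two finger pairs, at y = -80 and +34 mm, 16 mm wide, at x = +-28 mm, flared tips up to z = +26 mm. The lips leave a 39 mm gap; the tube meets them with its axis some 22 mm above the origin and is seated at 0. Pressing takes some 10 to 22 N; one pair may snap before the other, and each snap drops the push by several N.
- carriage_stop (a point): Centre of the flat stop face, 90 mm from the carriage origin in +y. A hood covers it (y = +76 to +90 mm, roof underside z = +25 mm, inner width 51 mm), so the tube must be snapped in short of it, with its middle at y = -30 to -16 mm (-23 is midway between the pairs), then slid to +y. Sliding takes roughly 4 to 14 N, least with the downward push eased off.
- carriage_fence (a point): Middle of the inner face of a low end fence, 122 mm from the carriage origin in -y, top at z = -4 mm; it keeps the tube from being threaded in endways. The tube is 180 mm long; from fence to hood there are 198 mm. Damage is done when all contact forces between tube and carriage add up to over 60 N (some 20 N of it is the fingers' own grip), so keep pushes under about 25 N.
- chips: Bystander: upright stack of red clay chips, 39 mm diameter, 41 mm high; origin at the centre of its underside.
- dolly: Bystander: turned brass dolly marker, 30 mm diameter, 56 mm high; origin at the centre of its underside.
There are look-alikes about, which are no part of the job. Several things have the shape of the tube; the one meant has the colours described above.

How it is judged:
By the outcome, as a careful person would: the job done as asked, in the order asked, and still so for the second after the job is handed in, with the robot touching nothing.
It also fails if it takes over 64 s, if anything falls off the work surface, if the arm or the gripper's body presses on something with over 40 N, if the wrist force passes 120 N, or if a joint passes its speed limit or range.

## Working session

There is one attempt and no reset: what is moved stays moved. The work goes in short steps, Python scripts to look and compute and a shell command to move; the robot and the scene stay as the last step left them, time stands still between calls to the robot, and variables do not carry over. Pictures are saved under pics/ and viewed, at most 10 in all, crops included, and the job is handed in when it is done.

```bash
mkdir -p pics; cat > h.py <<'E'
import numpy as np, cv2
from scipy.spatial.transform import Rotation as R
from bench import arm
def ray(p,uv):
    K=np.array(p["mtx"]); d=np.linalg.inv(K)@[uv[0],uv[1],1.]
    return np.array(p["xyz"],float), R.from_quat(p["orientation"]).apply([d[0],-d[1],-d[2]])
def atz(p,uv,z):
    o,d=ray(p,uv); return o+d*(z-o[2])/d[2]
def proj(p,X):
    c=R.from_quat(p["orientation"]).inv().apply(np.atleast_2d(X)-np.array(p["xyz"])); c=c*[1,-1,-1]
    q=(np.array(p["mtx"])@c.T).T; return q[:,:2]/q[:,2:]
def tri(*pr):
    A=0;b=0
    for p,uv in pr:
        o,d=ray(p,uv); d=d/np.linalg.norm(d); M=np.eye(3)-np.outer(d,d); A=A+M; b=b+M@o
    return np.linalg.solve(A,b)
E
python3 - <<'E'
from h import *
for n in ["scene","top"]:
    p=arm.camera(n); cv2.imwrite(f"pics/{n}0.png",p["img"]); print(n,p["xyz"],p["orientation"],p["mtx"], p.keys())
    for t in ["tube","carriage","carriage_lips","carriage_stop","carriage_fence","chips","dolly"]:
        for m in arm.masks_of(p,t): 
            ys,xs=np.nonzero(m["region"]); print(t,round(m["conf"],2),np.round(m["position"],1),len(xs),xs.min(),xs.max(),ys.min(),ys.max())
o=arm.get_obs(); print(o, arm.finger_overhang)
E
```

```text
scene [ 873.23196666  384.69774813 1015.05670657] [0.0813835  0.24744793 0.91560382 0.30629381] [[545.54815027   0.         313.92489971]
 [  0.         545.54815027 232.69272467]
 [  0.           0.           1.        ]] dict_keys(['img', 'mtx', 'xyz', 'orientation', 'shot'])
tube 0.9 [268.3 113.3] 1293 238 297 85 142
tube 0.63 [327.8 196.9] 1560 309 344 155 232
tube 0.46 [390.2 350.6] 4741 331 448 288 408
carriage 0.83 [384.4 351.5] 4699 332 447 288 408
carriage_lips 0.78 [392.3 350.4] 4597 331 447 288 407
carriage_stop 0.91 [390.2 348.3] 4550 331 447 289 408
carriage_fence 0.58 [387.5 350.1] 4676 331 447 288 408
chips 0.64 [365.5 242.6] 470 356 377 230 256
dolly 0.54 [267.9 302. ] 213 261 274 295 315
top [ 455.88095082  -47.02846176 1294.91099287] [ 0.03229152 -0.02720069 -0.70151471  0.71140319] [[574.22505582   0.         324.51345856]
 [  0.         574.22505582 236.38157784]
 [  0.           0.           1.        ]] dict_keys(['img', 'mtx', 'xyz', 'orientation', 'shot'])
tube 0.82 [375.7 291.9] 1674 339 405 256 328
tube 0.65 [491.7 306.2] 1698 453 540 295 317
tube 0.55 [402.
[... 393 characters left out ...]
8, -0.42696324,  1.55040308,  0.22079917,
        1.13825375, -0.21029743]), 'dq': array([-5.39575442e-04, -2.62676491e-05,  5.34197249e-04,  5.27452684e-04,
       -8.46865379e-04,  1.40561727e-03,  9.58305739e-05]), 'effort': array([-9.13807417e-04, -5.66377115e+01, -5.80947608e+00, -2.79492617e+01,
       -6.64323452e-02,  2.04404636e-02,  2.79697707e-05]), 'eef_pos': array([ 190.7256768 , -621.40154588,  292.24240708]), 'eef_rot': array([9.88936644e-01, 1.48338509e-01, 1.65495784e-05, 3.88786764e-05]), 'contact_force': array([ 0.10484362, -0.71938474, -0.52588363]), 'wrist_torque': array([0.01036193, 0.01639676, 0.00242094]), 'gripper_force': 0.0, 'gripper_width': 91.59561627770877} 65.5
```

View pics/scene0.png

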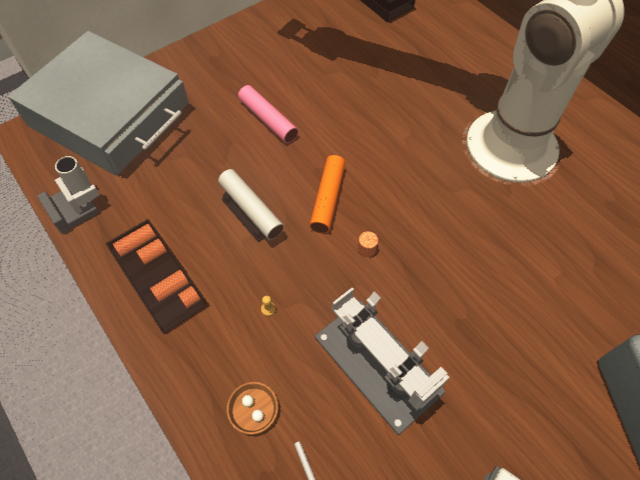

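View pics/top0.png

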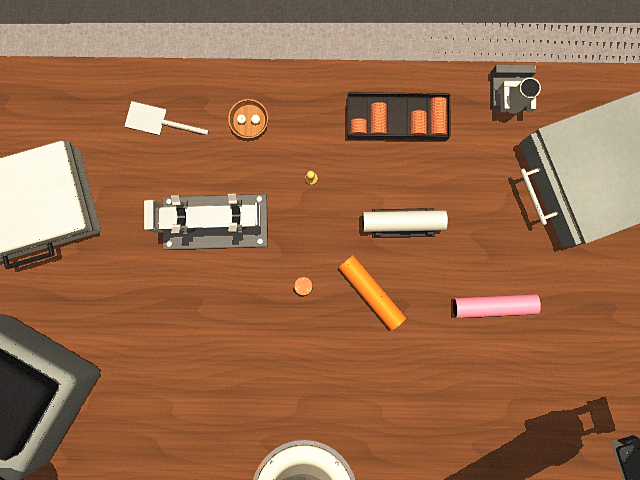

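The tube is the grey-white one, at scene (252,204) and top (404,221). The dock is at scene (388,350) and top (205,217), with the hood apparently at the left end in the top view. The chips (scene 368,244 / top 303,286) and the dolly (scene 268,307 / top 312,178) stand nearby. I'll enlarge the dock and tube next.

```bash
python3 - <<'E'
from h import *
s=cv2.imread("pics/scene0.png"); t=cv2.imread("pics/top0.png")
a=cv2.resize(s[280:435,310:460],None,fx=2.6,fy=2.6,interpolation=3)
b=cv2.resize(t[185:255,135:275],None,fx=2.8,fy=2.8,interpolation=3)
c=cv2.resize(t[195:245,350:460],None,fx=3.5,fy=3.5,interpolation=3)
d=np.zeros((600,800,3),np.uint8)
d[:a.shape[0],:a.shape[1]]=a; d[:b.shape[0],400:400+b.shape[1]]=b; d[200:200+c.shape[0],400:400+c.shape[1]]=c
e=cv2.resize(s[160:245,210:350],None,fx=2.2,fy=2.2,interpolation=3); d[410:410+e.shape[0],400:400+e.shape[1]]=e
cv2.imwrite("pics/crop0.png",d)
E
```

```text
(no output)
```

View pics/crop0.png

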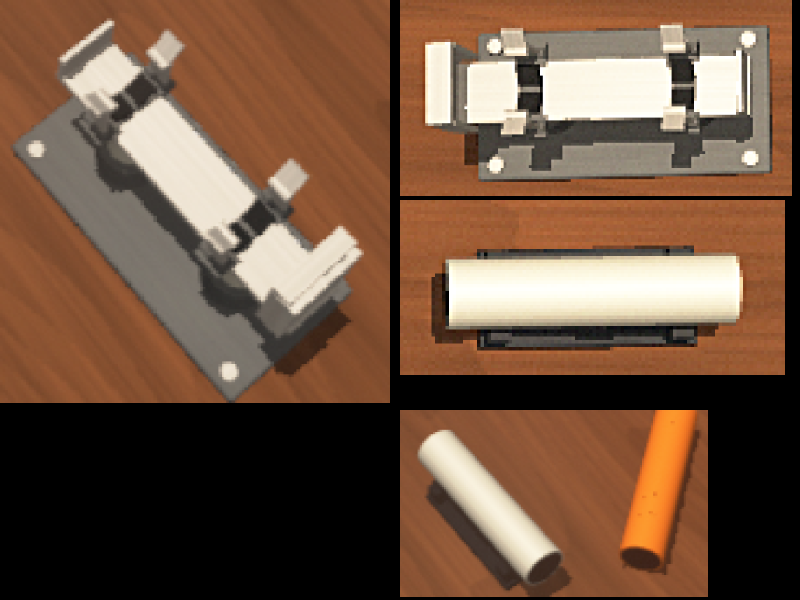

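The enlargement shows the hood at the +y end (crop left in top), four flared finger tips, and the tube level and nearly parallel to the dock. Now I'll fit both poses from the two views.

```bash
cat > fit.py <<'E'
from h import *
from scipy.optimize import least_squares
def T(q): return R.from_euler('z',q[3])
def tubemask(img,roi):
    x0,x1,y0,y1=roi; m=np.zeros(img.shape[:2],np.uint8); s=img[y0:y1,x0:x1].astype(int)
    m[y0:y1,x0:x1]=((s.min(2)>120)&(s.max(2)-s.min(2)<60)); n,l,st,_=cv2.connectedComponentsWithStats(m)
    return (l==1+np.argmax(st[1:,4])).astype(np.uint8)
def mom(c,binary=False):
    M=cv2.moments(c,binary); a=.5*np.arctan2(2*M["mu11"],M["mu20"]-M["mu02"]); return np.array([M["m10"]/M["m00"],M["m01"]/M["m00"],a]),M["m00"]
th=np.linspace(0,2*np.pi,60)
def hull(p,q):
    c=np.array([[22*np.cos(t),y,22*np.sin(t)] for t in th for y in(-90,90)])
    return cv2.convexHull(proj(p,T(q).apply(c)+q[:3]).astype(np.float32))
def fit_tube(views,x0):
    obs=[mom(m,True) for _,m in views]
    def f(q):
        r=[]
        for (p,m),(o,a) in zip(views,obs):
            d=mom(hull(p,q))[0]-o; d[2]=(d[2]+np.pi/2)%np.pi-np.pi/2; r+=[d[0],d[1],40*d[2]]
        return r
    s=least_squares(f,x0,x_scale=[1,1,1,.01],diff_step=1e-3); return s.x,np.round(s.fun,2),[(a,mom(hull(p,s.x))[1]) for (p,m),(o,a) in zip(views,obs)]
E
python3 - <<'E'
from fit import *
v={n:arm.camera(n) for n in["scene","top"]}; s,t=v["scene"],v["top"]
vs=[(s,tubemask(s["img"],(210,292,160,245))),(t,tubemask(t["img"],(350,460,200,242)))]
g=atz(t,(404,221),42); print("tube",*fit_tube(vs,[*g,0.02]))
P=np.array([[30,-80,24],[-30,-80,24],[30,34,24],[-30,34,24]],float)
sc=np.array([[165,50],[95,100],[288,178],[220,237]])/2.6+[310,280]
tp=np.array([[673,38],[673,118],[513,40],[513,122]])/2.8+[-400/2.8+135,185]
# +x world is up in top; scene: camera beyond, decide order by residual
for flip in (0,1):
    so=sc[[1,0,3,2]] if flip else sc
    def f(q):
        X=T(q).apply(P*[q[4],1,1])+q[:3]
        return np.r_[(proj(s,X)-so).ravel(),(proj(t,X)-tp).ravel()]
    g=atz(t,(195,213),134); r=least_squares(f,[*g,0,1]); print(flip,np.round(r.x,4),np.round(r.fun,1))
for n,a,b,h in(("chips",(368,240),(303,286),41),("dolly",(267,300),(311,176),50)): print(n,tri((s,a),(t,b)),atz(t,b,h))
for a,b in zip(sc if r.cost<1e9 else sc,tp): print(tri((s,a),(t,b)),end=" ")
E
```

```text
tube [ 6.00001224e+02 -2.12100884e+02  5.06787628e+01  3.18895918e-02] [ 1.12  0.15  0.03  0.75 -0.89 -0.04] [(1423.0, 1708.2038416357245), (1578.0, 1714.8036322100088)]
0 [ 5.953240e+02  2.278769e+02  1.247864e+02  4.060000e-02 -1.508000e-01] [-10.8   8.1  12.1  -8.  -11.1   9.6  11.   -9.6  -0.1  16.   -0.1 -17.1
   0.5  16.8   0.5 -17. ]
1 [5.952274e+02 2.278539e+02 1.251448e+02 3.800000e-02 9.794000e-01] [ 1.2  0.5  0.1 -0.7 -0.2 -0.  -0.1  0.1 -0.3 -0.6  0.  -0.2  0.4  0.1
  0.5 -0.2]
chips [452.84521096   8.10649348  33.31203302] [452.6037576    8.02947452  41.        ]
dolly [696.06675265  -5.50865238  37.49750058] [693.45968177  -5.74009201  50.        ]
[604.72884447 151.45100815 212.97025196] [592.26599326 143.29656567  82.17738254] [602.02820005 258.00297423 221.97800561] [585.9781623  266.68305887  75.53674948]
```

```bash
python3 - <<'E'
from fit import *
v={n:arm.camera(n) for n in["scene","top"]}; s,t=v["scene"],v["top"]
def m2(img,roi,th):
    x0,x1,y0,y1=roi; m=np.zeros(img.shape[:2],np.uint8); c=img[y0:y1,x0:x1].astype(int)
    m[y0:y1,x0:x1]=(c[...,0]>.72*c[...,2])&(c.max(2)>th)
    m=cv2.morphologyEx(m,cv2.MORPH_OPEN,np.ones((3,3),np.uint8))
    n,l,st,_=cv2.connectedComponentsWithStats(m); return (l==1+np.argmax(st[1:,4])).astype(np.uint8)
for th in(60,75,90,110):
    vs=[(s,m2(s["img"],(210,292,160,245),th)),(t,m2(t["img"],(350,460,200,242),th))]
    g=atz(t,(404,221),42); print(th,*fit_tube(vs,[*g,0.02]))
k=arm.masks_of(t,"tube")
for m in k: print(m["conf"],m["position"],mom(m["region"].astype(np.uint8),True))
th=75
d=[]
for (p,n),roi in zip(((s,"scene"),(t,"top")),((210,300,160,245),(350,460,200,242))):
    q=[600,-212,42,.032]; im=p["img"].copy(); im=cv2.resize(im,None,fx=4,fy=4,interpolation=0)
    cv2.polylines(im,[((hull(p,q)+.5)*4).astype(np.int32)],True,(0,0,255)); x0,x1,y0,y1=[4*i for i in roi]; d.append(im[y0:y1,x0:x1])
o=np.zeros((560,800,3),np.uint8); o[:340,:360]=d[0]; o[:168,360:800]=d[1]
q=[594.5,227,134,.038]
P=np.array([[x,y,z] for x in(-28,28) for y in(-80,34) for z in(11,26)]+[[0,90,0],[0,-122,-4],[23,-122,-32],[-23,-122,-32],[25,76,25],[-25,76,25],[25,90,25],[-25,90,25]],float)
for (p,roi,off) in((s,(320,455,285,415),(0,400)),(t,(135,275,190,240),(180,360))):
    f=3 ; im=cv2.resize(p["img"],None,fx=f,fy=f,interpolation=0)
    for u in proj(p,T(q).apply(P)+q[:3]): cv2.circle(im,tuple(((u+.5)*f).astype(int)),2,(0,0,255),-1)
    x0,x1,y0,y1=[f*i for i in roi]; c=im[y0:y1,x0:x1]
    if p is t: o[350:350+c.shape[0],380:380+c.shape[1]]=c
    else: o[170:560,0:405][:c.shape[0],:c.shape[1]]=c
o[:170,:360]=d[0][:170]; cv2.imwrite("pics/ov.png",o)
E
```

```text
60 [ 6.00972947e+02 -2.11418112e+02  4.96981143e+01  2.88586784e-02] [ 1.13  0.15  0.    0.76 -0.9  -0.01] [(1524.0, 1707.2498420960037), (1745.0, 1711.6217315606773)]
75 [ 6.00683598e+02 -2.11582723e+02  4.91945347e+01  2.81511171e-02] [ 1.23  0.16  0.03  0.82 -0.98 -0.04] [(1524.0, 1705.4324547834694), (1702.0, 1710.3328898216132)]
90 [ 6.00363547e+02 -2.11972573e+02  4.86879818e+01  2.86704148e-02] [ 1.2   0.16  0.01  0.8  -0.95 -0.01] [(1509.0, 1703.4596271269256), (1645.0, 1709.12972140708)]
110 [ 6.00285883e+02 -2.11878442e+02  4.94736474e+01  2.93644648e-02] [ 1.31  0.17  0.02  0.88 -1.04 -0.02] [(1492.0, 1705.5038493165048), (1624.0, 1711.299784280127)]
0.75 [493.2, 307.9] (array([ 4.96636311e+02,  3.05701693e+02, -5.12560177e-02]), 1713.0)
0.7 [375.9, 294.1] (array([371.75595985, 292.695734  ,   0.87304571]), 1594.0)
```

View pics/ov.png

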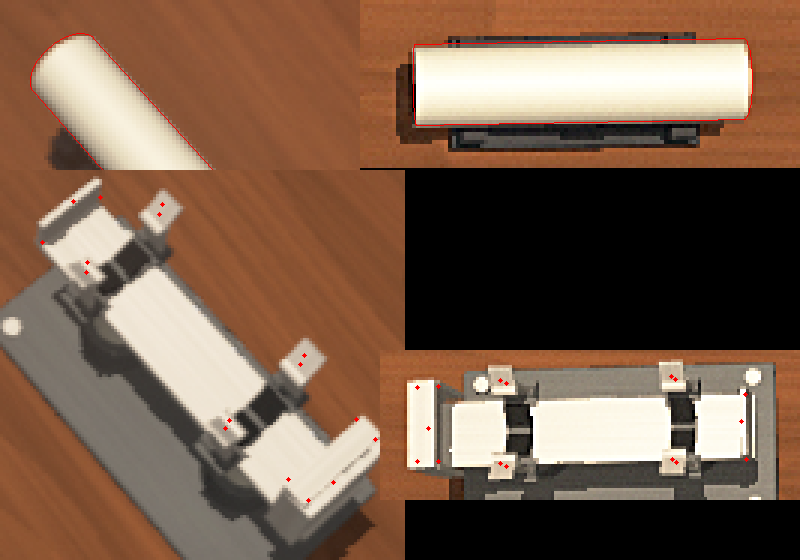

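The overlay matches both fits at the stated heights: tube at (600,-212,42) with yaw 0.03, dock at (594.5,227,134) with yaw 0.038. I'll turn the wrist first, then go above the tube.

```bash
python3 -m crank '0 0 0 0 0 -0.186 92;0 0 0 0 0 -0.186 92;0 0 0 0 0 -0.186 92;0 0 0 0 0 -0.186 92;0 0 0 0 0 -0.186 92' 20; python3 -m crank '0 0 0 0 0 -0.186 92;0 0 0 0 0 -0.186 92;55 25 0 0 0 0 92;55 25 0 0 0 0 92;55 25 0 0 0 0 92'; python3 -m crank '42 44 10 0 0 0 92;42 44 10 0 0 0 92;42 44 10 0 0 0 92;42 44 10 0 0 0 92;42 44 10 0 0 0 92'; cat > st.py <<'E'
from h import *
import sys
o=arm.get_obs(); r=R.from_quat(o["eef_rot"]); x=r.as_matrix()[:,0]
tgt=np.array([float(i) for i in sys.argv[1:4]]); yaw=float(sys.argv[4])
g=o["eef_pos"]+r.apply([0,0,47])
print("grasp",np.round(g,1),"yawerr(world)",round(yaw-np.arctan2(-x[0],x[1]),4),"to go in tool",np.round(r.inv().apply(tgt-g),1),"tilt",np.round(r.as_matrix()[:,2],4),"F",np.round(o["contact_force"],1),round(o["clock"],2))
E
python3 st.py 600 -212 42 0.03
```

```text
clock: 1.68
eef_pos: [190.7, -621.4, 292.2]
eef_rot: [0.816, 0.579, -0.0, 0.0]
contact_force: [0.4, 0.5, -0.1]
gripper_width: 92.2
gripper_force: 0.0
clock: 2.3
eef_pos: [261.6, -452.6, 292.3]
eef_rot: [0.697, 0.717, 0.0, 0.0]
contact_force: [1.0, 0.3, 1.5]
gripper_width: 91.8
gripper_force: 0.0
clock: 2.92
eef_pos: [476.0, -237.0, 242.3]
eef_rot: [0.697, 0.717, -0.0, 0.001]
contact_force: [0.8, -0.9, 0.2]
gripper_width: 91.8
gripper_force: 0.0
grasp [ 476.  -237.   195.3] yawerr(world) 0.0018 to go in tool [ 21.7 124.6 153.3] tilt [ 6.e-04 -1.e-03 -1.e+00] F [ 0.8 -0.9  0.2] 2.92
```

```bash
python3 -m crank '11 62 0 0 0 0 92;11 62 0 0 0 0 92;0 0 50 0 0 0 92;0 0 50 0 0 0 92;0 0 0 0 0 0 92'; python3 st.py 600 -212 42 0.03; python3 - <<'E'
from h import *
p=arm.camera("top"); q=arm.camera("scene")
cv2.imwrite("pics/pre.png",np.hstack([cv2.resize(p["img"][170:290,340:470],(390,360)),cv2.resize(q["img"][130:265,190:335],(390,363))[:360]]))
E
```

```text
clock: 3.55
eef_pos: [594.1, -211.9, 138.1]
eef_rot: [0.697, 0.717, -0.002, -0.004]
contact_force: [0.1, 0.4, 0.1]
gripper_width: 91.8
gripper_force: 0.0
grasp [ 593.7 -211.8   91.1] yawerr(world) 0.0006 to go in tool [-0.5  6.6 49.1] tilt [-0.0081  0.0028 -1.    ] F [0.1 0.4 0.1] 3.55
```

View pics/pre.png

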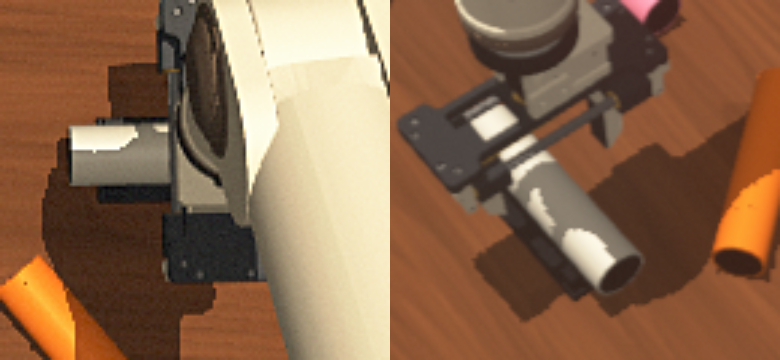

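The picture shows the open fingers straddling the tube's middle. Going down now and gripping.

```bash
python3 -m crank '0 6.5 20 0 0 0 92;0 0 20 0 0 0 92;0 0 9 0 0 0 92;0 0 0 0 0 0 92'; python3 st.py 600 -212 42 0.03;  python3 -m crank '0 0 0 0 0 0 30;0 0 0 0 0 0 30;0 0 0 0 0 0 30;0 0 0 0 0 0 30;0 0 0 0 0 0 30' 35; python3 st.py 600 -212 42 0.03
```

```text
clock: 4.15
eef_pos: [602.9, -212.2, 92.1]
eef_rot: [0.697, 0.717, -0.0, -0.001]
contact_force: [0.5, -0.7, 0.7]
gripper_width: 91.5
gripper_force: 0.0
grasp [ 602.8 -212.2   45.1] yawerr(world) 0.0009 to go in tool [ 0.2 -2.8  3.1] tilt [-1.9e-03  7.0e-04 -1.0e+00] F [ 0.5 -0.7  0.7] 4.15
clock: 4.78
eef_pos: [600.6, -212.7, 92.8]
eef_rot: [0.697, 0.717, -0.003, -0.002]
contact_force: [-14.3, 0.7, 9.9]
gripper_width: 46.3
gripper_force: 7.2
grasp [ 600.3 -212.7   45.8] yawerr(world) 0.0015 to go in tool [ 0.7 -0.2  3.8] tilt [-7.3e-03 -6.0e-04 -1.0e+00] F [-14.3   0.7   9.9] 4.78
```

```bash
python3 -m crank '0 -2 0 0 0 0 30;0 0 0 0 0 0 30;0 0 0 0 0 0 30' 35; python3 st.py 600 -212 42 0.03
```

```text
clock: 5.15
eef_pos: [599.1, -212.7, 92.7]
eef_rot: [0.697, 0.717, -0.002, -0.002]
contact_force: [-5.8, 0.1, 4.4]
gripper_width: 43.1
gripper_force: 35.0
grasp [ 598.8 -212.7   45.7] yawerr(world) 0.0014 to go in tool [0.7 1.2 3.7] tilt [-5.6e-03 -4.0e-04 -1.0e+00] F [-5.8  0.1  4.4] 5.15
```

```bash
python3 -m crank '0 0 -30 0 0 0 30;0 0 -55 0 0 0 30;0 0 -55 0 0 0 30;0 0 -45 0 0 0 30;0 0 0 0 0 0 30'; python3 st.py 595.4 204 230 0.038; python3 - <<'E'
from fit import *
v=arm.camera("scene"); cv2.imwrite("pics/lift.png",cv2.resize(v["img"][100:300,150:400],None,fx=2.5,fy=2.5))
E
```

```text
clock: 5.78
eef_pos: [603.8, -212.5, 282.5]
eef_rot: [0.697, 0.717, 0.002, 0.003]
contact_force: [0.7, 0.3, -3.1]
gripper_width: 43.4
gripper_force: 35.0
grasp [ 604.1 -212.6  235.5] yawerr(world) 0.009 to go in tool [416.7   3.3   4.4] tilt [ 0.0071 -0.0027 -1.    ] F [ 0.7  0.3 -3.1] 5.78
```

View pics/lift.png

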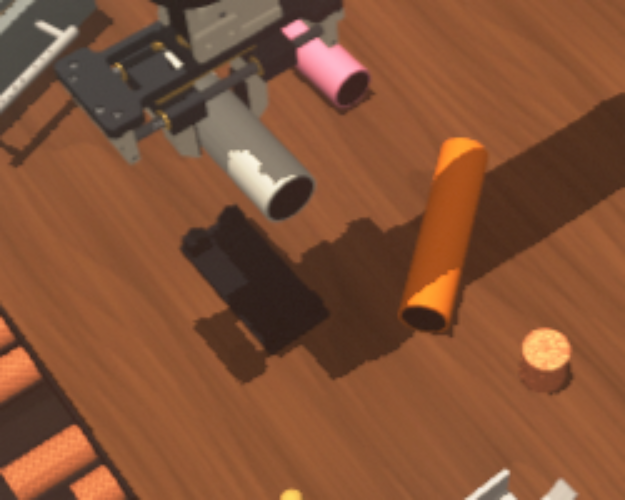

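The tube is lifted clear of the rest and held at its middle. Carrying it over to the dock now.

```bash
python3 -m crank '30 0 0 0 0 -0.009 30;50 0 0 0 0 0 30;60 0 0 0 0 0 30;60 0 0 0 0 0 30;60 0 0 0 0 0 30'; python3 -m crank '60 0 0 0 0 0 30;50 0 0 0 0 0 30;30 0 0 0 0 0 30;16 0 0 0 0 0 30;0 0 0 0 0 0 30';python3 -m crank '0 0 0 0 0 0 30;0 0 0 0 0 0 30'; python3 st.py 595.4 204 230 0.038
```

```text
clock: 6.45
eef_pos: [590.5, 48.6, 275.8]
eef_rot: [0.694, 0.72, -0.001, -0.001]
contact_force: [1.1, 0.1, -1.1]
gripper_width: 43.5
gripper_force: 35.0
clock: 7.08
eef_pos: [585.4, 203.7, 276.9]
eef_rot: [0.693, 0.721, -0.001, -0.001]
contact_force: [0.5, -0.2, -2.3]
gripper_width: 43.2
gripper_force: 35.0
clock: 7.32
eef_pos: [586.7, 201.1, 277.9]
eef_rot: [0.695, 0.719, -0.0, 0.0]
contact_force: [0.1, 0.2, -1.9]
gripper_width: 43.1
gripper_force: 35.0
grasp [586.7 201.1 230.9] yawerr(world) 0.0029 to go in tool [2.6 8.8 0.9] tilt [-1.0e-04 -1.1e-03 -1.0e+00] F [ 0.1  0.2 -1.9] 7.33
```

```bash
python3 -m crank '2.6 8.8 0 0 0 -0.003 30;0 0 22 0 0 0 30;0 0 20 0 0 0 30;0 0 0 0 0 0 30;0 0 0 0 0 0 30';  python3 st.py 595.4 204 160 0.038; python3 - <<'E'
from fit import *
o=arm.get_obs(); r=R.from_quat(o["eef_rot"]); g=o["eef_pos"]+r.apply([0,0,50.7])
d=[]
for n,roi in(("scene",(310,460,260,420)),("top",(130,280,165,265))):
    p=arm.camera(n); im=cv2.resize(p["img"],None,fx=2.6,fy=2.6,interpolation=cv2.INTER_CUBIC)
    cv2.polylines(im,[((hull(p,[*g,.037])+.5)*2.6).astype(np.int32)],True,(0,0,255)); x0,x1,y0,y1=[int(2.6*i) for i in roi]; d.append(im[y0:y1,x0:x1])
h=np.zeros((420,785,3),np.uint8); h[:d[0].shape[0],:d[0].shape[1]]=d[0]; h[:d[1].shape[0],392:392+d[1].shape[1]]=d[1]; cv2.imwrite("pics/over.png",h)
E
```

```text
clock: 7.95
eef_pos: [594.6, 206.4, 235.9]
eef_rot: [0.692, 0.722, -0.0, -0.0]
contact_force: [0.6, -0.9, -2.6]
gripper_width: 43.5
gripper_force: 35.0
grasp [594.6 206.5 188.9] yawerr(world) -0.0035 to go in tool [-2.5  0.8 28.9] tilt [-7.e-04  2.e-04 -1.e+00] F [ 0.6 -0.9 -2.6] 7.95
```

View pics/over.png

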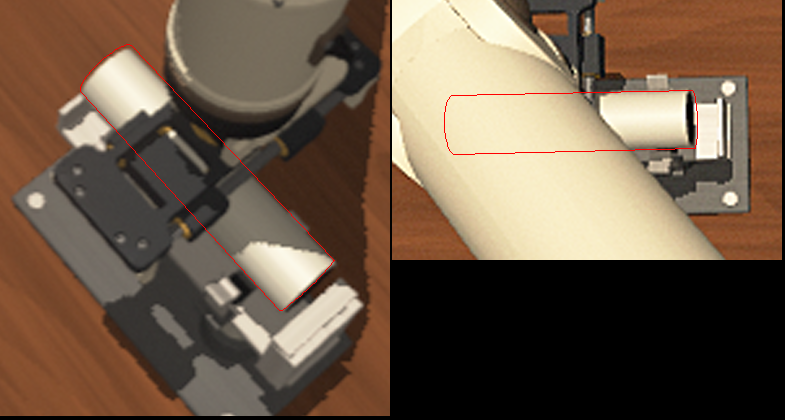

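The predicted outline falls on the tube in both views. Its ends lie between the fence and the hood (scene crop end at 305,290, hood at 320,320). Correcting slightly, then pressing in small steps.

```bash
python3 -m crank '-2.5 0.8 0 0 0 0.0035 30;0 0 10 0 0 0 30;0 0 8 0 0 0 30;0 0 0 0 0 0 30;0 0 0 0 0 0 30' 50;  python3 st.py 595.4 204 160 0.038; python3 -m crank '0 0 3 0 0 0 30;0 0 3 0 0 0 30;0 0 3 0 0 0 30;0 0 0 0 0 0 30;0 0 0 0 0 0 30';  python3 st.py 595.4 204 160 0.038
```

```text
clock: 8.68
eef_pos: [595.6, 203.8, 218.1]
eef_rot: [0.694, 0.72, -0.0, -0.0]
contact_force: [-0.1, -1.3, -2.4]
gripper_width: 42.9
gripper_force: 50.0
grasp [595.6 203.9 171.1] yawerr(world) 0.0003 to go in tool [ 0.2 -0.2 11.1] tilt [-2.e-04  1.e-04 -1.e+00] F [-0.1 -1.3 -2.4] 8.68
clock: 9.3
eef_pos: [595.7, 203.8, 209.3]
eef_rot: [0.694, 0.72, 0.0, 0.0]
contact_force: [0.2, -0.5, -1.3]
gripper_width: 43.3
gripper_force: 50.0
grasp [595.7 203.8 162.3] yawerr(world) 0.0005 to go in tool [ 0.2 -0.3  2.3] tilt [ 1.e-04  1.e-04 -1.e+00] F [ 0.2 -0.5 -1.3] 9.3
```

```bash
f(){ grep -E "eef_pos|contact|torque"|tr '\n' ' '; echo; }; python3 -m crank '0 0 2 0 0 0 30;0 0 2 0 0 0 30;0 0 0 0 0 0 30'|f; python3 -m crank '0 0 2 0 0 0 30;0 0 2 0 0 0 30;0 0 0 0 0 0 30'|f;  python3 st.py 595.4 204 160 0.038; python3 -c "
from h import *;print(arm.get_obs()['wrist_torque'])"
```

```text
eef_pos: [595.7, 203.8, 205.4] contact_force: [-0.4, -0.7, 1.1] 
eef_pos: [595.8, 203.9, 201.4] contact_force: [-1.0, 0.3, 3.1] 
grasp [595.8 203.9 154.4] yawerr(world) 0.0003 to go in tool [ 0.1 -0.4 -5.6] tilt [ 3.e-04  2.e-04 -1.e+00] F [-1.   0.3  3.1] 10.05
[-0.09137706  0.18990658  0.05999985]
```

```bash
f(){ grep -E "eef_pos|contact"|tr '\n' ' '; echo; }; python3 -m crank '0 0 2 0 0 0 30;0 0 2 0 0 0 30'|f; python3 -m crank '0 0 2 0 0 0 30;0 0 2 0 0 0 30'|f; python3 -m crank '0 0 2 0 0 0 30;0 0 0 0 0 0 30'|f; python3 st.py 595.4 204 160 0.038; python3 -c "
from h import *;print(arm.get_obs()['wrist_torque'])"
```

```text
eef_pos: [595.7, 203.9, 197.5] contact_force: [-3.4, -0.6, 5.5] 
eef_pos: [595.8, 203.9, 193.7] contact_force: [-3.1, -0.8, 7.9] 
eef_pos: [595.8, 204.0, 191.8] contact_force: [-4.0, -1.4, 8.6] 
grasp [595.8 204.  144.8] yawerr(world) 0.0004 to go in tool [  0.1  -0.4 -15.2] tilt [ 5.e-04  0.e+00 -1.e+00] F [-4.  -1.4  8.6] 10.8
[-0.28947731  0.57902681  0.02558479]
```

```bash
f(){ grep -E "eef_pos|contact"|tr '\n' ' '; echo; }; python3 -m crank '0 -1 1 0 0 0 30;0 0 2 0 0 0 30'|f; python3 -m crank '0 0 2 0 0 0 30;0 0 2 0 0 0 30'|f; python3 -m crank '0 0 1 0 0 0 30;0 0 0 0 0 0 30'|f; python3 st.py 595.4 204 160 0.038; python3 -c "
from h import *;print(arm.get_obs()['wrist_torque'])"
```

```text
eef_pos: [595.7, 203.9, 189.5] contact_force: [-2.8, -1.3, 10.0] 
eef_pos: [595.7, 204.0, 185.8] contact_force: [-2.9, -2.1, 12.9] 
eef_pos: [595.8, 204.1, 184.9] contact_force: [-3.8, -2.4, 12.0] 
grasp [595.9 204.1 137.9] yawerr(world) 0.0007 to go in tool [ -0.1  -0.5 -22.1] tilt [ 2.9e-03  4.0e-04 -1.0e+00] F [-3.8 -2.4 12. ] 11.55
[-0.38975501  0.37728716  0.00969795]
```

```bash
f(){ grep -E "eef_pos|contact"|tr '\n' ' '; echo; }; python3 -m crank '0 -1 1 0 0 0 30;0 0 1 0 0 0 30'|f; python3 -m crank '0 0 1 0 0 0 30;0 0 1 0 0 0 30'|f; python3 -m crank '0 0 1 0 0 0 30;0 0 0 0 0 0 30'|f; python3 st.py 595.4 204 160 0.038; python3 -c "
from h import *;print(arm.get_obs()['wrist_torque'])"
```

```text
eef_pos: [595.6, 204.0, 183.4] contact_force: [-1.4, -2.8, 13.4] 
eef_pos: [595.6, 204.1, 181.5] contact_force: [-1.8, -1.7, 14.1] 
eef_pos: [595.7, 204.1, 180.6] contact_force: [-0.9, -2.8, 13.5] 
grasp [595.9 204.1 133.6] yawerr(world) 0.0011 to go in tool [ -0.1  -0.4 -26.4] tilt [ 4.9e-03  9.0e-04 -1.0e+00] F [-0.9 -2.8 13.5] 12.3
[-0.37084062  0.14835499  0.06994925]
```

```bash
f(){ grep -E "eef_pos|contact"|tr '\n' ' '; echo; }; python3 -m crank '0 0 1 0 0 0 30;0 0 1 0 0 0 30'|f; python3 -m crank '0 0 1 0 0 0 30;0 0 1 0 0 0 30'|f; python3 -m crank '0 0 0 0 0 0 30'|f; python3 st.py 595.4 204 160 0.038; python3 -c "
from h import *;print(arm.get_obs()['wrist_torque'])"
```

```text
eef_pos: [595.7, 204.1, 178.8] contact_force: [-1.7, -2.4, 14.2] 
eef_pos: [595.8, 204.4, 176.9] contact_force: [-1.8, -2.3, 16.5] 
eef_pos: [595.7, 204.4, 176.9] contact_force: [-1.9, -0.8, 15.8] 
grasp [596.  204.5 129.9] yawerr(world) 0.0009 to go in tool [ -0.4  -0.4 -30.1] tilt [ 0.0051  0.0013 -1.    ] F [-1.9 -0.8 15.8] 12.93
[-0.32246843  0.19923266 -0.00452424]
```

```bash
f(){ grep -E "eef_pos|contact"|tr '\n' ' '; echo; }; python3 -m crank '0 0 1 0 0 0 30;0 0 0 0 0 0 30'|f; python3 -m crank '0 0 1 0 0 0 30;0 0 0 0 0 0 30'|f; python3 -m crank '0 0 1 0 0 0 30;0 0 0 0 0 0 30'|f; python3 st.py 595.4 204 160 0.038; python3 -c "
from h import *;print(arm.get_obs()['wrist_torque'])"
```

```text
eef_pos: [595.8, 204.4, 176.0] contact_force: [-2.9, -1.8, 15.7] 
eef_pos: [595.8, 204.5, 175.1] contact_force: [-1.5, -0.8, 16.1] 
eef_pos: [595.8, 204.8, 174.0] contact_force: [-2.0, -0.7, 15.2] 
grasp [596.  204.9 127. ] yawerr(world) 0.0007 to go in tool [ -0.8  -0.5 -33. ] tilt [ 0.0054  0.0018 -1.    ] F [-2.  -0.7 15.2] 13.68
[-0.21659817  0.236014    0.02355823]
```

```bash
f(){ grep -E "eef_pos|contact"|tr '\n' ' '; echo; }; python3 -m crank '0 0 1 0 0 0 30;0 0 0 0 0 0 30'|f; python3 -m crank '0 0 1 0 0 0 30;0 0 0 0 0 0 30'|f; python3 -m crank '0 0 1 0 0 0 30;0 0 0 0 0 0 30'|f; python3 st.py 595.4 204 160 0.038; python3 -c "
from h import *;print(arm.get_obs()['wrist_torque'])"
```

```text
eef_pos: [595.5, 204.9, 172.6] contact_force: [-0.5, -0.7, 7.0] 
eef_pos: [595.4, 204.6, 170.6] contact_force: [0.9, -0.1, 7.6] 
eef_pos: [595.4, 204.6, 169.7] contact_force: [0.3, 0.9, 8.8] 
grasp [595.6 204.7 122.7] yawerr(world) -0.0003 to go in tool [ -0.6  -0.  -37.3] tilt [ 0.0043  0.0018 -1.    ] F [0.3 0.9 8.8] 14.43
[ 0.04890692 -0.19735035  0.35973326]
```

```bash
python3 - <<'E'
from fit import *
d=[]
for n,roi in(("scene",(310,460,270,430)),("top",(130,280,165,265))):
    p=arm.camera(n); cv2.imwrite(f"pics/raw_{n}.png",p["img"]); x0,x1,y0,y1=roi; d.append(cv2.resize(p["img"][y0:y1,x0:x1],None,fx=2.6,fy=2.6,interpolation=cv2.INTER_CUBIC))
    print(n,[(m["conf"],m["position"]) for m in arm.masks_of(p,"carriage")])
h=np.zeros((420,785,3),np.uint8); h[:d[0].shape[0],:d[0].shape[1]]=d[0]; h[:d[1].shape[0],392:392+d[1].shape[1]]=d[1]; cv2.imwrite("pics/press.png",h)
E
```

```text
scene []
top [(0.83, [249.1, 216.6])]
```

View pics/press.png

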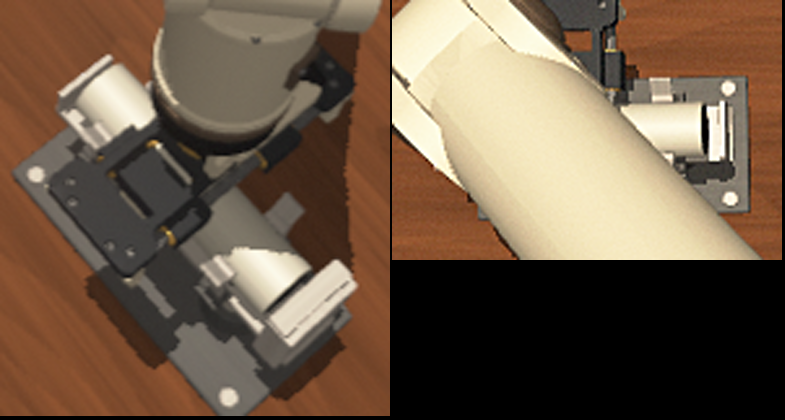

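```bash
f(){ grep -E "eef_pos|contact"|tr '\n' ' '; echo; }; for i in 1; do python3 -m crank '0 0 1 0 0 0 30;0 0 0 0 0 0 30'|f; python3 -m crank '0 0 1 0 0 0 30;0 0 0 0 0 0 30'|f; python3 -m crank '0 0 1 0 0 0 30;0 0 0 0 0 0 30'|f; done; python3 st.py 595.4 204 160 0.038; python3 -c "
from h import *;print(arm.get_obs()['wrist_torque'])"
```

```text
eef_pos: [595.4, 204.6, 168.7] contact_force: [0.6, 0.3, 8.6] 
eef_pos: [595.4, 204.6, 167.8] contact_force: [-0.3, 0.8, 9.4] 
eef_pos: [595.4, 204.7, 166.9] contact_force: [0.4, -0.2, 9.3] 
grasp [595.6 204.7 119.9] yawerr(world) -0.0004 to go in tool [ -0.7  -0.  -40.1] tilt [ 0.0044  0.0017 -1.    ] F [ 0.4 -0.2  9.3] 15.38
[-0.03681605 -0.10209133  0.41819428]
```

```bash
python3 - <<'E'
from fit import *
a=cv2.imread("pics/scene0.png"); t0=cv2.imread("pics/top0.png")
s=arm.camera("scene"); t=arm.camera("top"); cv2.imwrite("pics/raw2s.png",s["img"]); cv2.imwrite("pics/raw2t.png",t["img"])
q=[594.5,227,134,.038]
def sh(A,B,c,w,name):
    u,v=np.round(c).astype(int); k=4; g=lambda i: cv2.resize(i,None,fx=k,fy=k,interpolation=cv2.INTER_CUBIC)
    T_=g(A[v-w:v+w,u-w:u+w]); S=g(B[v-w-12:v+w+12,u-w-12:u+w+12]); m=cv2.matchTemplate(S,T_,cv2.TM_CCOEFF_NORMED); _,c,_,l=cv2.minMaxLoc(m)
    print(name,"shift",np.array(l)/k-12,"score",round(c,2))
def pr(p,X): return proj(p,T(q).apply(np.atleast_2d(X))+q[:3])[0]
for n,X,w in(("hood",[0,85,28],12),("hoodR",[-28,85,28],7),("fence",[0,-124,-4],8),("fenceR",[20,-124,-4],6),("tip+34",[-32,34,22],6),("tip+34b",[32,34,22],6),("tip-80",[32,-80,22],6)):
    J=[pr(s,np.array(X)+[0,0,-10])-pr(s,X)][0]
    sh(a,s["img"],pr(s,X),w,n+" 10mm="+str(np.round(J,1)))
for n,X,w in(("tfence",[0,-124,-4],8),("tipT-80",[32,-80,22],6)):
    J=pr(t,np.array(X)+[0,0,-10])-pr(t,X); sh(t0,t["img"],pr(t,X),w,n+" 10mm="+str(np.round(J,1)))
E
```

```text
hood 10mm=[-1.2  1.7] shift [1.25 0.25] score 0.68
hoodR 10mm=[-1.3  1.8] shift [-2.    3.25] score 0.96
fence 10mm=[-0.2  2.3] shift [-3.    5.75] score 0.74
fenceR 10mm=[-0.2  2.2] shift [-0.75  4.  ] score 0.97
tip+34 10mm=[-1.  2.] shift [-1.75  3.5 ] score 0.98
tip+34b 10mm=[-0.8  1.8] shift [1.5 6.5] score 0.52
tip-80 10mm=[-0.3  2.2] shift [-0.75  3.5 ] score 0.71
tfence 10mm=[0.6 0.6] shift [4. 5.] score 0.6
tipT-80 10mm=[0.8 0.8] shift [1.25 1.  ] score 0.95
```

Template shifts put the sink at about 18 mm at the hood, fence and fingers alike. That places the origin at about 116 mm, equal to the tube axis, so both pairs look snapped. I'll press slightly more to confirm the slope, then ease off.

```bash
f(){ grep -E "eef_pos|contact"|tr '\n' ' '; echo; }; python3 -m crank '0 0 2 0 0 0 30;0 0 0 0 0 0 30;0 0 0 0 0 0 30'|f; python3 -m crank '0 0 2 0 0 0 30;0 0 0 0 0 0 30;0 0 0 0 0 0 30'|f; python3 -m crank '0 0 2 0 0 0 30;0 0 0 0 0 0 30;0 0 0 0 0 0 30'|f; python3 st.py 595.4 204 160 0.038; python3 -c "
from h import *;print(arm.get_obs()['wrist_torque'])"
```

```text
eef_pos: [595.4, 204.7, 165.1] contact_force: [-1.1, 0.3, 9.9] 
eef_pos: [595.4, 204.7, 163.2] contact_force: [-0.2, -0.9, 12.1] 
eef_pos: [595.4, 204.7, 161.4] contact_force: [-1.5, -0.6, 12.2] 
grasp [595.6 204.7 114.4] yawerr(world) -0.0004 to go in tool [ -0.7   0.  -45.6] tilt [ 0.0045  0.0014 -1.    ] F [-1.5 -0.6 12.2] 16.6
[-0.08561031  0.16128001  0.32348312]
```

```bash
f(){ grep -E "eef_pos|contact"|tr '\n' ' '; echo; }; python3 -m crank '0 0 -6 0 0 0 30;0 0 -6 0 0 0 30;0 0 0 0 0 0 30;0 0 0 0 0 0 30'|f; python3 -m crank '0 0 -5 0 0 0 30;0 0 -2 0 0 0 30;0 0 0 0 0 0 30;0 0 0 0 0 0 30'|f; python3 st.py 595.4 204 160 0.038; python3 -c "
from h import *;print(arm.get_obs()['wrist_torque'])"
```

```text
eef_pos: [595.4, 204.6, 172.6] contact_force: [1.0, 0.4, 7.0] 
eef_pos: [595.3, 204.6, 179.1] contact_force: [5.1, 2.9, 3.3] 
grasp [595.5 204.7 132.1] yawerr(world) -0.0 to go in tool [ -0.7  -0.  -27.9] tilt [ 0.004   0.0023 -1.    ] F [5.1 2.9 3.3] 17.6
[ 0.58405809 -1.24382538  0.42322226]
```

```bash
python3 - <<'E'
from fit import *
a=cv2.imread("pics/scene0.png")
s=arm.camera("scene"); cv2.imwrite("pics/raw3s.png",s["img"])
q=[594.5,227,134,.038]
def pr(p,X): return proj(p,T(q).apply(np.atleast_2d(X))+q[:3])[0]
b2=cv2.imread("pics/raw2s.png")
for nm,B in(("pressed",b2),("eased",s["img"])):
  for n,X,w in(("hoodR",[-28,85,28],7),("fenceR",[20,-124,-4],6),("tip+34",[-32,34,22],6)):
    J=pr(s,np.array(X)+[0,0,-10.])-pr(s,X); u,v=np.round(pr(s,X)).astype(int); k=6; g=lambda i: cv2.resize(i,None,fx=k,fy=k,interpolation=cv2.INTER_CUBIC)
    m=cv2.matchTemplate(g(B[v-w-10:v+w+10,u-w-10:u+w+10]),g(a[v-w:v+w,u-w:u+w]),cv2.TM_CCOEFF_NORMED); _,c,_,l=cv2.minMaxLoc(m); d=np.array(l)/k-10
    print(nm,n,"sink",round(10*d@J/(J@J),1),d,round(c,2))
g=lambda p,x0,x1,y0,y1: cv2.resize(p[y0:y1,x0:x1],(390,390),interpolation=cv2.INTER_CUBIC)
im=s["img"]
cv2.imwrite("pics/eased.png",np.hstack([g(im,330,390,285,345),g(im,385,450,355-10,410)]))
E
```

```text
pressed hoodR sink 18.0 [-2.16666667  3.33333333] 0.96
pressed fenceR sink 17.2 [-0.5         3.83333333] 0.98
pressed tip+34 sink 17.7 [-1.83333333  3.5       ] 0.98
eased hoodR sink 5.5 [-0.66666667  1.        ] 0.96
eased fenceR sink 5.2 [-0.16666667  1.16666667] 0.98
eased tip+34 sink 5.7 [-0.5         1.16666667] 0.98
```

View pics/eased.png

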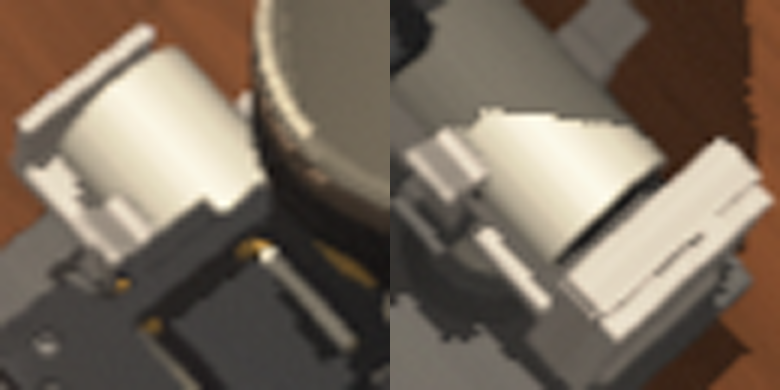

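Carriage sink is level (5.2–5.7 mm at all three points) and follows the tube 1:1, and the fingers wrap the tube in the picture, with its end still short of the hood. Next is the slide.

```bash
f(){ grep -E "eef_pos|contact"|tr '\n' ' '; echo; }; python3 -m crank '0 1 -3 0 0 0 30;0 0 0 0 0 0 30'|f; python3 -m crank '2 0 0 0 0 0 30;2 0 0 0 0 0 30;0 0 0 0 0 0 30'|f; python3 -m crank '2 0 0 0 0 0 30;2 0 0 0 0 0 30;0 0 0 0 0 0 30'|f; python3 st.py 594.5 227 134 0.038; python3 -c "
from h import *;print(arm.get_obs()['wrist_torque'])"
```

```text
eef_pos: [595.5, 204.6, 181.7] contact_force: [5.3, 3.7, 1.4] 
eef_pos: [595.5, 205.0, 180.8] contact_force: [5.0, -3.1, 2.3] 
eef_pos: [595.2, 206.3, 180.1] contact_force: [4.1, -7.8, 3.1] 
grasp [595.2 206.  133.1] yawerr(world) 0.0043 to go in tool [21.   0.1 -1.1] tilt [-0.0011 -0.0078 -1.    ] F [ 4.1 -7.8  3.1] 18.65
[-1.59647388 -1.01519212  0.40836202]
```

```bash
f(){ grep -E "eef_pos|contact"|tr '\n' ' '; echo; }; python3 -m crank '2 0 0 0 0 0 30;2 0 0 0 0 0 30'|f; python3 -m crank '2 0 0 0 0 0 30;2 0 0 0 0 0 30'|f;python3 -m crank '2 0 0 0 0 0 30;2 0 0 0 0 0 30'|f; python3 st.py 594.5 227 134 0.038; python3 -c "
from h import *;print(arm.get_obs()['wrist_torque'])"
```

```text
eef_pos: [595.1, 209.8, 180.0] contact_force: [4.8, -8.7, 2.5] 
eef_pos: [595.0, 213.8, 180.0] contact_force: [4.4, -8.8, 2.3] 
eef_pos: [594.8, 217.8, 180.0] contact_force: [3.2, -9.3, 2.4] 
grasp [594.8 217.4 133. ] yawerr(world) 0.0048 to go in tool [ 9.6  0.  -1.1] tilt [-0.0013 -0.0086 -1.    ] F [ 3.2 -9.3  2.4] 19.4
[-1.74524495 -0.94633054  0.39642118]
```

```bash
f(){ grep -E "eef_pos|contact"|tr '\n' ' '; echo; }; python3 -m crank '2 0 0 0 0 0 30;2 0 0 0 0 0 30'|f; python3 -m crank '1 0 0 0 0 0 30;0 0 0 0 0 0 30'|f;python3 -m crank '1 0 0 0 0 0 30;0 0 0 0 0 0 30'|f; python3 st.py 594.5 227 134 0.038
```

```text
eef_pos: [594.7, 221.8, 180.0] contact_force: [4.3, -8.4, 2.1] 
eef_pos: [594.6, 223.0, 180.0] contact_force: [3.9, -7.5, 1.7] 
eef_pos: [594.6, 223.9, 180.0] contact_force: [4.4, -8.1, 2.1] 
grasp [594.5 223.5 133. ] yawerr(world) 0.0046 to go in tool [ 3.5  0.1 -1.1] tilt [-0.0013 -0.0085 -1.    ] F [ 4.4 -8.1  2.1] 20.15
```

```bash
f(){ grep -E "eef_pos|contact"|tr '\n' ' '; echo; }; python3 -m crank '1 0 0 0 0 0 30;0 0 0 0 0 0 30'|f; python3 -m crank '1 0 0 0 0 0 30;0 0 0 0 0 0 30'|f; python3 st.py 594.5 227 134 0.038
```

```text
eef_pos: [594.6, 224.9, 180.0] contact_force: [4.0, -7.1, 3.2] 
eef_pos: [594.5, 225.9, 180.0] contact_force: [4.9, -8.0, 2.4] 
grasp [594.5 225.5 133. ] yawerr(world) 0.0046 to go in tool [ 1.5  0.1 -1. ] tilt [-0.0013 -0.0085 -1.    ] F [ 4.9 -8.   2.4] 20.65
```

```bash
f(){ grep -E "eef_pos|contact"|tr '\n' ' '; echo; }; python3 -m crank '0.7 0 0 0 0 0 30;0 0 0 0 0 0 30'|f; python3 -m crank '0.7 0 0 0 0 0 30;0 0 0 0 0 0 30'|f; python3 st.py 594.5 227 134 0.038
```

```text
eef_pos: [594.5, 226.0, 179.9] contact_force: [3.0, -9.3, 1.5] 
eef_pos: [594.5, 226.1, 179.7] contact_force: [4.5, -10.0, 2.9] 
grasp [594.4 225.6 132.7] yawerr(world) 0.0051 to go in tool [ 1.4  0.1 -1.3] tilt [-0.0018 -0.0104 -0.9999] F [  4.5 -10.    2.9] 21.15
```

```bash
f(){ grep -E "eef_pos|contact"|tr '\n' ' '; echo; }; python3 -m crank '0.7 0 0 0 0 0 30;0 0 0 0 0 0 30'|f; python3 -m crank '0.7 0 0 0 0 0 30;0 0 0 0 0 0 30'|f; python3 st.py 594.5 227 134 0.038
```

```text
eef_pos: [594.6, 226.2, 179.5] contact_force: [3.9, -11.5, 3.0] 
eef_pos: [594.6, 226.3, 179.4] contact_force: [3.6, -12.0, 3.2] 
grasp [594.5 225.7 132.4] yawerr(world) 0.0058 to go in tool [ 1.3  0.  -1.6] tilt [-0.0022 -0.0123 -0.9999] F [  3.6 -12.    3.2] 21.65
```

```bash
f(){ grep -E "eef_pos|contact"|tr '\n' ' '; echo; }; python3 -m crank '1 0 0 0 0 0 30;0 0 0 0 0 0 30'|f; python3 -m crank '1 0 0 0 0 0 30;0 0 0 0 0 0 30'|f; python3 -m crank '1 0 0 0 0 0 30;0 0 0 0 0 0 30'|f; python3 st.py 594.5 227 134 0.038
```

```text
eef_pos: [594.6, 226.3, 179.2] contact_force: [2.7, -14.0, 3.0] 
eef_pos: [594.6, 226.4, 179.0] contact_force: [3.6, -16.3, 2.9] 
eef_pos: [594.6, 226.5, 178.8] contact_force: [3.2, -17.4, 4.1] 
grasp [594.5 225.7 131.8] yawerr(world) 0.0072 to go in tool [ 1.2  0.1 -2.2] tilt [-0.0032 -0.0166 -0.9999] F [  3.2 -17.4   4.1] 22.4
```

The tube is firmly against the stop: the position stays put while the force rises steadily. I'll relax the push, open, and rise straight up.

```bash
f(){ grep -E "eef_pos|contact|width"|tr '\n' ' '; echo; }; python3 -m crank '-3 0 0 0 0 0 30;-2.5 0 0 0 0 0 30;0 0 0 0 0 0 30'|f; python3 st.py 594.5 227 134 0.038; python3 -m crank '0 0 0 0 0 0 70;0 0 0 0 0 0 70;0 0 0 0 0 0 70;0 0 0 0 0 0 70'|f; python3 st.py 594.5 227 134 0.038
```

```text
eef_pos: [594.5, 226.0, 180.0] contact_force: [3.6, -8.8, 3.2] gripper_width: 43.0 
grasp [594.5 225.6 133. ] yawerr(world) 0.0049 to go in tool [ 1.4  0.1 -1. ] tilt [-0.0013 -0.0084 -1.    ] F [ 3.6 -8.8  3.2] 22.77
eef_pos: [593.1, 232.3, 181.0] contact_force: [-0.5, -0.3, -0.4] gripper_width: 69.6 
grasp [593.1 232.3 134. ] yawerr(world) -0.0001 to go in tool [-5.4  1.2 -0. ] tilt [-9.e-04 -0.e+00 -1.e+00] F [-0.5 -0.3 -0.4] 23.27
```

```bash
f(){ grep -E "eef_pos|contact|width"|tr '\n' ' '; echo; }; python3 -m crank '-3 1 -10 0 0 0 75;0 0 -25 0 0 0 75;0 0 -50 0 0 0 75;0 0 -50 0 0 0 75'|f; python3 -m crank '-60 0 0 0 0 0 75;-60 0 0 0 0 0 75;-60 0 0 0 0 0 75;-60 0 0 0 0 0 75;-60 0 0 0 0 0 75'|f; python3 -m crank '0 0 0 0 0 0 75;0 0 0 0 0 0 75'|f
python3 - <<'E'
from fit import *
d=[]
for n,roi in(("scene",(310,460,270,430)),("top",(130,280,165,265))):
    p=arm.camera(n); q=[594.5,227,134,.038]; k=2.6; im=cv2.resize(p["img"],None,fx=k,fy=k,interpolation=cv2.INTER_CUBIC)
    h=hull(p,q); c=proj(p,T(q).apply([[0,90,22],[0,-90,22]])+q[:3])
    for u in c: cv2.circle(im,tuple(((u+.5)*k).astype(int)),3,(0,0,255),-1)
    x0,x1,y0,y1=[int(k*i) for i in roi]; d.append(im[y0:y1,x0:x1])
h=np.zeros((420,785,3),np.uint8); h[:d[0].shape[0],:d[0].shape[1]]=d[0]; h[:d[1].shape[0],392:392+d[1].shape[1]]=d[1]; cv2.imwrite("pics/final.png",h)
E
```

```text
eef_pos: [594.6, 228.9, 318.1] contact_force: [1.1, -0.0, 0.7] gripper_width: 75.0 
eef_pos: [605.9, -72.8, 317.3] contact_force: [1.0, -0.2, -0.8] gripper_width: 74.7 
eef_pos: [606.0, -70.6, 316.8] contact_force: [-0.7, 0.9, 0.5] gripper_width: 74.7
```

View pics/final.png

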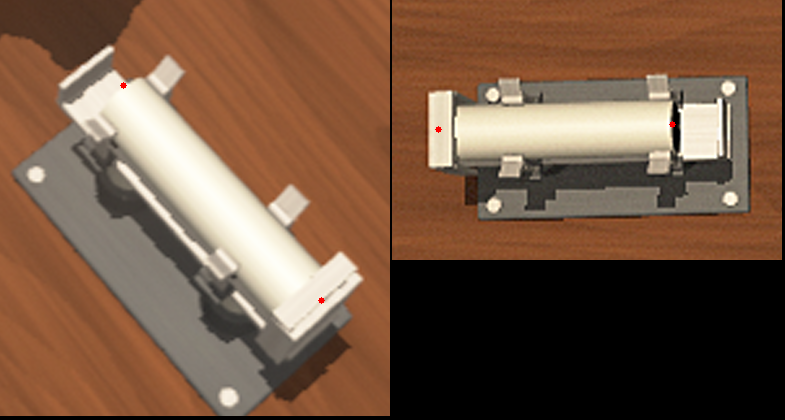

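The final picture shows the tube held by both finger pairs with its +y end under the hood. Its free end lies where the fully home prediction puts it (top crop 672,124). The arm is clear, so I'm handing in.

```bash
python3 -c "
from bench import arm
print(arm.job_done())"
```

```text
the job is handed in; nothing more can be done
None
```

The tube is snapped into both finger pairs, slid home against the end stop and released; the job was handed in at about 25 s on the clock, and no verdict was shown.

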